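Release the toggle clamp and fit the freed gear to the keyed hub

TASK

The gear in the blue bench fixture is finished and goes onto the keyed hub on the round grey stand. Push the clamp's red handle over to the back, as far as it goes, so that the clamp arm flips up past upright and stays open, with the gear still lying in its nest; then lift the gear out and lower it, without letting it drop, onto the hub, turned so that its keyway takes the key, until it sits fully home on the hub's shoulder, and let go. Leave the spacer sleeve, the piston and the pliers where they are.

Things in the scene. Friction and masses are not known exactly. Their poses are not given: they have to be found in the camera images.
- fixture: Blue steel plate 206 x 92 x 12 mm, bolted down (does not move). Origin on the bench top under the gear's nest; x runs level from the nest to the clamp, y across, z up. The clamp is a hold-down toggle clamp standing in a steel bracket 105 to 130 mm along x: a flat steel arm lies level over the gear and presses a rubber tip on the gear's face 30 mm from the nest's axis, and a red handle stands upright behind it
- clamp_handle (a joint): Red clamp handle, rad: 0 = locked (upright, leaning 8 degrees towards the gear), 1.50 = end stop (lying back, 12 degrees above level). It swings about the fixture's y axis, away from the gear and down. Straight, with an 18 mm thick round grip from 42 to 111 mm from its pivot. The sprung rubber tip holds it locked: breaking it loose takes about 5 N at the grip, it snaps over centre at 0.1 rad, then moves with 2 to 3 N and stays where it is left
- clamp_arm (a joint): Clamp arm, driven by the handle through a link, rad: about 0.04 = locked, level on the gear, 1.57 = upright, 1.87 when the handle is at its end stop. Its pivot is 104 mm along the fixture's x at z = 60 mm; the arm is 80 mm long and 25 mm wide, so its end stands at z = 140 mm when upright. It lags at first (0.15 at handle 0.5, 0.83 at handle 1.0) and is upright at handle 1.36
- handle_grip (a point): Point on the axis of the red grip, 72 mm from the handle's pivot; moves with the handle (z = 146 mm when locked)
- handle_pivot (a point): The handle's hinge: 119 mm along the fixture's x, z = 74 mm. The handle's direction from here at angle q leans (q - 0.14) rad from upright, away from the gear
- nest (a point): Where the gear's underside rests: centre of a ring 20 mm above the bench. A 19 mm thick spigot, 8 mm high, stands in the gear's bore here, so the gear lifts straight up
- gear: Steel spur gear, 0.4 to 0.65 kg: toothed disc 84 mm across and 16 mm thick, with a round collar 40 mm across on top, 46 mm high over all (grip the collar from above). Origin at the centre of its underside, z up. A bore of 22.4 mm runs right through, with a keyway 9 mm wide that reaches 15.2 mm from the axis along the gear's +x; a yellow paint dab on the disc marks the keyway
- hub: Hub on a round grey stand 92 mm across, bolted down. Origin at the centre of its underside on the bench, z up. A 50 mm wide steel shoulder at z = 22 mm, then an upright shaft 20 mm thick to z = 77 mm (the last 7 mm taper to 12 mm). A key 6 mm wide stands out to 14 mm from the axis along the hub's +x, from z = 22 to 50 mm; above it the shaft is plain and only centres the gear. A yellow dab on the stand marks the key
- hub_seat (a point): Centre of the hub's shoulder, 22 mm above the bench: the gear's origin comes here when it is fully home. With the keyway off the key it stops 28 mm higher; it passes when turned to within about 0.12 rad
- spacer: Steel spacer sleeve standing on end, 24 mm wide, 52 mm high, origin at its foot (bystander)
- piston: Aluminium piston standing on its skirt, 66 mm wide, 54 mm high, origin at its foot (bystander)
- pliers: Pliers with red handles lying flat, 167 mm long (bystander)
Things that resemble listed ones, but are neither listed nor needed, are in the scene too. What is shaped like the gear but orange is not meant.

How it is judged:
By the outcome, as a careful person would: the job done as asked, in the order asked, and still so for the second after the job is handed in, with the robot touching nothing.
It also fails if it takes over 58 s, if anything falls off the work surface, if the arm or the gripper's body presses on something with over 40 N, if the wrist force passes 120 N, or if a joint passes its speed limit or range.

ROBOT

A 6-joint arm with a two-finger parallel gripper is mounted at the origin on a cart in front of the work surface, level with it; the furniture and walls round the work are solid. World frame = base frame: x ahead of the robot, y to its left, z up, the work surface at z = 0. Lengths are in mm, angles in rad, forces in N, time in s.
With the tool pointing down it reaches from about 350 to 775 mm from the base axis. Payload 7.3 kg.
Tool frame: the origin (TCP) lies at the very end of the fingers, on their centre line; the grasp point (between the pads) lies bot.grip_point_offset behind it (bot.grip_point_offset is the distance from the TCP to the grasp point, in mm); z points along the fingers, y is the line along which they close (so a half turn about z gives the same grasp; the last joint's range is limited). The gripper opens to 92 mm and grips with 3 to 60 N. Pads are 19 mm wide; open, the fingers measure 130 mm over their backs; the gripper's body (75 mm by 190 mm) begins 47 mm behind the grasp point.
Start: joints at [1.148, 0.342, 1.524, -0, 1.275, -0.146], TCP at [143.456, 505.04, 226.741] pointing down, gripper open.
Joint ranges: [-2.53, 2.53], [-0.77, 2.02], [0.04, 2.7], [-1, 4.14], [0.28, 2.66], [-3.11, 3.11]. Speed limits (rad/s): [2.57, 2.57, 3.14, 3.14, 3.14, 3.14].

INTERFACE

Orientations are given as [roll, pitch, yaw] about the fixed x, y, z axes, in that order (R = Rz(yaw) Ry(pitch) Rx(roll)).
In Python, from plant import bot gives the robot as it stands. The module is installed in compiled form; this text tells all that it offers.
- The arm moves only by the tool carry_out, never from a script. Its argument "plan" is a list of rows, each an object of numbers: "tx", "ty", "tz": the shift along the world's x, y, z in mm; "rx", "ry", "rz": the turn, a rotation vector about the world's x, y, z in rad. A call has 1 to 12 rows; each row shifts and turns the commanded pose from where the row before left it; what a row does not reach is not made up. A row lasts 1/10 s, in which the tool goes at most 50 mm and 8.59 degrees, less where a joint would pass 70% of its speed; a pose out of reach is approached as far as the arm can. A call with a gripper value outside its range is refused whole. "gripper" is the closure, from 0 (fully open) to 1 (shut), set as the call begins (left out, the last holds). The fingers move at their own pace and stop on an object; the grip force is fixed at half the most. Time passes only in rows, so rows that do not move let the fingers close. It gives the time, the measured TCP pose, the force, the opening and the grip force at its end, in the units of the state.
- bot.get_obs(): the state, without advancing time (a new reading comes with each control period).
- bot.capture(name): name is "side" or "top" or "wrist"; returns the picture (400x640x3 uint8, red, green, blue); there is no depth.
- bot.camera_model(name): a dict with "camera_matrix" (3x3 intrinsics, pixels), "R" (3x3) and "t" (3): a world point X has camera coordinates R X + t. Camera axes: x right, y down, z forward; pixel columns grow to the right and rows downward; lengths in mm; the calibration is good to about 2 mm. A picture is of the moment at which its call begins: read the wrist's pose just before it. camera_model takes no time and is no camera call; for the wrist camera it gives the pose at the moment of the call.
- bot.close_job(): hands the job in; it is judged then, once.
The state is a dict: "time": time; "joint_positions": joint angles; "dq": joint speeds; "tau": joint torques, N m; "tool_pos": TCP position; "tcp_rot": TCP orientation; "contact_force": force on the tool from outside, world axes, zero at the start; "moment": the same for the moment, N m; "grip_width": finger opening in mm; "finger_force": force on a finger pad.
Only numpy, scipy, OpenCV 4.12 (cv2) and the standard library are available. Lean on these libraries where they do the work, as an engineer would, in place of code of your own. Each camera call takes 0.05 s, during which the arm holds its last target. There are 200 camera calls.

## Working session

There is one attempt and no reset: what is moved stays moved. The work goes in short steps, Python scripts to look and compute and a tool call to move; the robot and the scene stay as the last step left them, time stands still between calls to the robot, and variables do not carry over. Pictures are saved under pics/ and viewed, at most 10 in all, crops included, and the job is handed in when it is done.

Besides the shell and the picture viewer there is one more tool, called after "Request:" as name([rows], argument=value, ...), one row to a line, values as JSON. carry_out: Moves the arm, as the interface text tells. Its arguments: {"type":"object","properties":{"plan":{"type":"array"},"gripper":{"type":"number"}},"required":["plan"]}

```bash
mkdir -p pics; cat > h.py <<'E'
from plant import bot
import numpy as np, cv2
def cap(n,f):
    m=bot.camera_model(n); im=bot.capture(n); cv2.imwrite('pics/'+f,cv2.cvtColor(im,cv2.COLOR_RGB2BGR)); return im,m
def ray(m,u,v):
    K=np.array(m['camera_matrix']);R=np.array(m['R']);t=np.array(m['t'])
    d=R.T@np.linalg.solve(K,[u,v,1]);return -R.T@t,d
def onz(m,u,v,z):
    o,d=ray(m,u,v);return o+d*(z-o[2])/d[2]
def proj(m,X):
    p=np.array(m['camera_matrix'])@(np.array(m['R'])@np.array(X,float)+np.array(m['t']));return p[:2]/p[2]
E
python3 - <<'E'
from h import *
print(bot.get_obs(),bot.grip_point_offset)
for n in('side','top'):
    im,m=cap(n,n+'0.png');print(n,ray(m,320,200))
E
```

```text
{'time': 0.0, 'joint_positions': array([ 1.14798707e+00,  3.42730053e-01,  1.52501045e+00, -1.41698364e-05,
        1.27536491e+00, -1.45990241e-01]), 'dq': array([-0.00151707, -0.00033564, -0.00064127,  0.00194719, -0.0018113 ,
        0.00024382]), 'tau': array([-3.94624039e-04, -4.31230259e+01, -2.44220066e+01,  7.17854965e-02,
        5.58582775e-02, -1.40252309e-04]), 'tool_pos': array([143.29525438, 504.65575278, 226.04343488]), 'tcp_rot': array([-3.14009401e+00, -2.06659659e-04,  2.86477762e+00]), 'contact_force': array([-0.70597401,  0.71212711,  0.24589451]), 'moment': array([-0.02075808, -0.01047949,  0.04273716]), 'finger_force': 0.0, 'grip_width': 92.04910208775371} 18.8
side (array([422.0044681, 975.2513776, 981.7187701]), array([ 0.05953126, -0.73085638, -0.68031838]))
top (array([ 233.18748529,  -19.63041207, 1552.2305666 ]), array([ 0.18710981,  0.01231235, -0.98228754]))
```

View pics/top0.png

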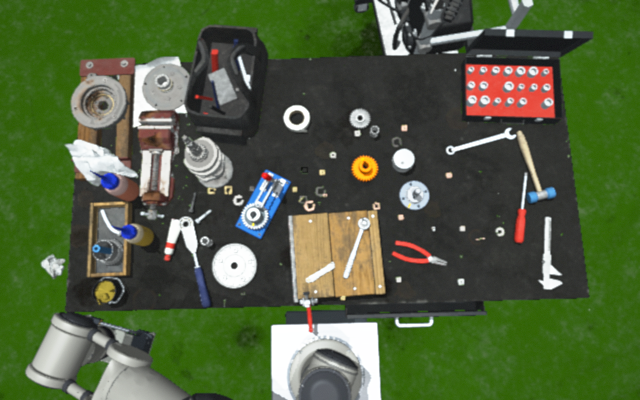

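View pics/side0.png

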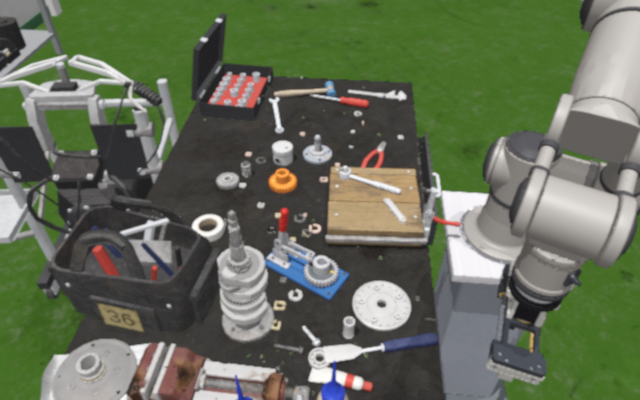

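The top view shows the blue fixture with the gear at about (255,215) and the clamp at (268,178). For the hub there are two candidates. The round stand with an upright shaft, at (414,194) top and (317,150) side, fits. The grey gear-like part at (360,118) has no shaft and doesn't fit. The orange gear at (365,168) is the decoy. I'll confirm this in one crop.

```bash
python3 - <<'E'
from h import *
t=cv2.imread('pics/top0.png');s=cv2.imread('pics/side0.png')
r=lambda c:cv2.resize(c,(400,300),interpolation=cv2.INTER_CUBIC)
cv2.imwrite('pics/c1.png',np.vstack([np.hstack([r(t[165:240,220:320]),r(t[165:225,374:454])]),np.hstack([r(s[200:299,255:387]),r(s[120:180,277:357])])]))
m=bot.camera_model('top')
hsv=cv2.cvtColor(t,cv2.COLOR_BGR2HSV)
b=cv2.inRange(hsv,(100,120,80),(125,255,255));b[:160]=0;b[245:]=0;b[:,:225]=0;b[:,310:]=0
n,l,st,c=cv2.connectedComponentsWithStats(b);print(st[1:],)
ys,xs=np.nonzero(b);P=np.array([onz(m,x,y,12)[:2] for x,y in zip(xs,ys)],np.float32)
print(cv2.minAreaRect(P),cv2.boxPoints(cv2.minAreaRect(P)))
print('gear collar',onz(m,254,214,66),'hub top',onz(m,414,194,40))
y=cv2.inRange(hsv,(20,100,120),(35,255,255))
n,l,st,c=cv2.connectedComponentsWithStats(y)
print([(c[i].round(1),st[i,4]) for i in range(1,n) if 230<c[i][0]<450 and 160<c[i][1]<240])
E
```

```text
[[235 169  56  70 664]
 [246 178  18  27 153]
 [259 182  14  20  62]]
((521.4719848632812, 179.97836303710938), (96.01730346679688, 208.1520538330078), 61.665855407714844) [[407.07928 187.11722]
 [590.29364  88.32559]
 [635.8647  172.83951]
 [452.65033 271.63113]]
gear collar [479.10030779 199.76205962  66.        ] hub top [ 531.49060377 -290.97417029   40.        ]
[(array([364. , 167.2]), np.int32(269)), (array([408.8, 205.2]), np.int32(4)), (array([368.5, 211. ]), np.int32(2)), (array([372. , 211.3]), np.int32(6)), (array([325.2, 215.4]), np.int32(12)), (array([375. , 226.7]), np.int32(85)), (array([298.5, 215. ]), np.int32(2)), (array([302.4, 216.2]), np.int32(5)), (array([307.8, 215.6]), np.int32(20)), (array([314. , 214.5]), np.int32(2)), (array([318.2, 215.8]), np.int32(13)), (array([321., 214.]), np.int32(1)), (array([369., 214.]), np.int32(1)), (array([315., 217.]), np.int32(1)), (array([369.7, 217.7]), np.int32(7)), (array([297., 218.]), np.int32(1)), (array([313.8, 220.2]), np.int32(5)), (array([321.3, 223. ]), np.int32(32)), (array([296.3, 221.2]), np.int32(13)), (array([301. , 221.5]), np.int32(2)), (array([302.9, 223. ]), np.int32(7)), (array([324. , 221.5]), np.int32(2)), (array([252.9, 223.9]), np.int32(8)), (array([299., 223.]), np.int32(1)), (array([326.8, 224. ]), np.int32(4)), (array([309. , 225.9]), np.int32(17)), (array([314., 225.]), np.int32(1)), (array([318., 224.]), np.int32(1)), (array([300. , 228.2]), np.int32(19)), (array([319.5, 237.2]), np.int32(199)), (array([296., 231.]), np.int32(1)), (array([311. , 230.5]), np.int32(2)), (array([294.9, 236.3]), np.int32(17)), (array([300.2, 235. ]), np.int32(4)), (array([371.6, 238.6]), np.int32(5))]
```

View pics/c1.png

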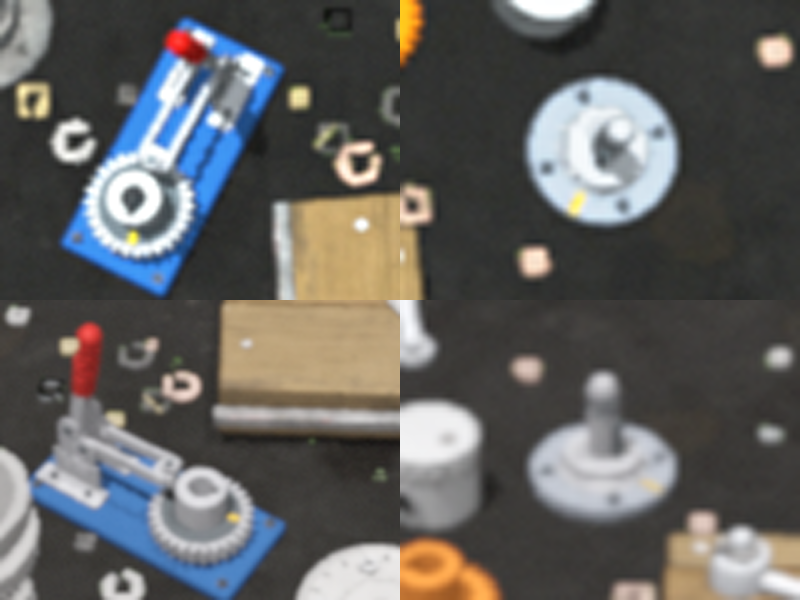

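The crops confirm both parts. The gear is under the clamp, with its yellow dab at top (253,224). The hub is the round stand with a single shaft at (414,195), dab at (409,205.5). Next I'll triangulate.

```bash
python3 - <<'E'
from h import *
mt=bot.camera_model('top');ms=bot.camera_model('side')
def tri(a,b):
    P=[np.array(m['camera_matrix'])@np.c_[m['R'],m['t']] for m in(mt,ms)]
    X=cv2.triangulatePoints(P[0],P[1],np.array(a,float).reshape(2,1),np.array(b,float).reshape(2,1));X=(X[:3]/X[3]).ravel()
    return X.round(1),(proj(mt,X)-a).round(1)
print('collar66',tri((253.7,214.3),(322,258.7)),onz(ms,322,258.7,66))
print('handle tip',tri((265.7,175.5),(284.7,209.2)))
print('shaft tip77',tri((417.5,191.3),(317.4,136)),onz(ms,317.4,136,75),onz(mt,417.5,191.3,75))
for z in (8,12): print('stand',onz(mt,414.4,195.1,z),onz(mt,409.2,205.4,z),onz(ms,317.4,154.3,z),onz(ms,327.3,157,z))
print('gear dab36',onz(mt,252.9,224.2,36),onz(ms,332.2,272.6,36))
d=np.array([.88,-.475]);c=np.array([521.5,180])
print(c-57*d)
E
```

```text
collar66 (array([478.5, 200.3,  68.1]), array([ 0. , -0.2])) [479.26345614 198.37709739  66.        ]
handle tip (array([571.4, 150. , 176.7]), array([ 0. , -0.3]))
shaft tip77 (array([ 534.3, -296.3,   72.5]), array([ 0. , -0.4])) [ 535.22845266 -293.26288251   75.        ] [ 532.56749356 -295.72673416   75.        ]
stand [ 534.23779062 -297.74897345    8.        ] [ 501.83105701 -279.43971006    8.        ] [ 534.40114671 -286.10524247    8.        ] [ 501.49666409 -274.98892335    8.        ]
stand [ 533.457984   -297.02856662   12.        ] [ 501.13519312 -278.76672948   12.        ] [ 533.93942539 -280.92363703   12.        ] [ 501.17011314 -269.85298333   12.        ]
gear dab36 [452.40604376 207.59875846  36.        ] [452.83921523 214.29759794  36.        ]
[471.34  207.075]
```

```bash
python3 - <<'E'
from h import *
mt=bot.camera_model('top');ms=bot.camera_model('side')
for z in(0,100,200):print(z,'tip top',onz(mt,187,139,z),'side tip',onz(ms,233,213,z),'base',onz(ms,248,325,z),onz(mt,215,172,z))
E
```

```text
0 tip top [744.3546299  428.59307238   0.        ] side tip [749.06445029  -2.29131925   0.        ] base [635.26695089 354.22856201   0.        ] [630.54496845 335.20904002   0.        ]
100 tip top [711.42349482 399.71698309 100.        ] side tip [715.7494122   97.28329688 100.        ] base [613.54357254 417.48729093 100.        ] [604.94584086 312.34906936 100.        ]
200 tip top [678.49235974 370.8408938  200.        ] side tip [682.43437411 196.85791302 200.        ] base [591.82019419 480.74601986 200.        ] [579.34671328 289.4890987  200.        ]
```

Request:
carry_out([
  {"tx":30,"ty":-25,"tz":10,"rz":-0.1},
  {"tx":36,"ty":-31,"rz":-0.118},
  {"tx":36,"ty":-31},
  {"tx":36,"ty":-31},
  {"tx":36,"ty":-31},
  {"tx":36,"ty":-31},
], gripper=1)

```text
invalid input at $.plan[0]: expected keys tx, ty, tz, rx, ry, rz
```

Request:
carry_out([
  {"tx":30,"ty":-25,"tz":10,"rx":0,"ry":0,"rz":-0.1},
  {"tx":36,"ty":-31,"tz":0,"rx":0,"ry":0,"rz":-0.118},
  {"tx":36,"ty":-31,"tz":0,"rx":0,"ry":0,"rz":0},
  {"tx":36,"ty":-31,"tz":0,"rx":0,"ry":0,"rz":0},
  {"tx":36,"ty":-31,"tz":0,"rx":0,"ry":0,"rz":0},
  {"tx":36,"ty":-31,"tz":0,"rx":0,"ry":0,"rz":0},
  {"tx":36,"ty":-31,"tz":0,"rx":0,"ry":0,"rz":0},
], gripper=1)

```text
time: 0.8
tool_pos: [390.5, 292.4, 236.6]
tcp_rot: [-3.141, -0.0, 2.647]
contact_force: [0.2, 0.8, 0.9]
grip_width: 40.3
finger_force: 0.0
```

Request:
carry_out([
  {"tx":30,"ty":-25,"tz":15,"rx":0,"ry":0,"rz":0},
  {"tx":25,"ty":-25,"tz":15,"rx":0,"ry":0,"rz":0},
  {"tx":0,"ty":0,"tz":0,"rx":0,"ry":0,"rz":0},
  {"tx":0,"ty":0,"tz":0,"rx":0,"ry":0,"rz":0},
])

```text
time: 1.2
tool_pos: [444.5, 243.6, 266.3]
tcp_rot: [-3.141, -0.001, 2.645]
contact_force: [-0.4, -0.2, 0.1]
grip_width: 8.3
finger_force: 0.0
```

```bash
python3 - <<'E'
from h import *
im,m=cap('wrist','w1.png');np.save('w1.npy',m,allow_pickle=True)
o=bot.get_obs();print(o['tool_pos'],o['tcp_rot'],ray(m,320,200))
for p in [(478.5,200,66),(571,150,177),(452.5,210,36)]:print(proj(m,p))
E
```

```text
[443.76950367 244.14927009 266.09797123] [-3.14088151e+00 -1.28850515e-03  2.64637795e+00] (array([369.91074927, 284.29795118, 425.06397366]), array([ 0.27293883, -0.15794899, -0.94906624]))
[304.73351015 212.53906253]
[300.82817961 349.71902026]
[302.82891381 184.63318363]
```

View pics/w1.png

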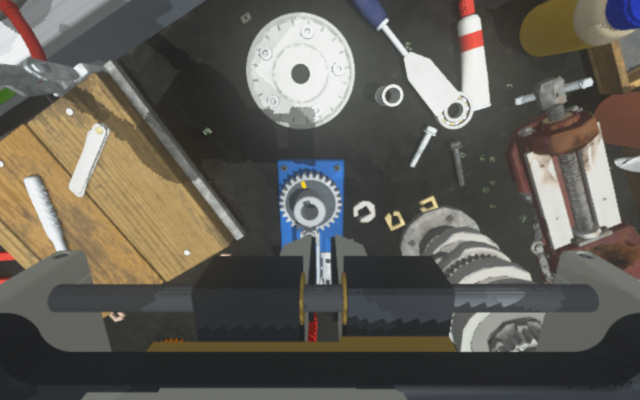

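The wrist view shows the gear collar at about (311,211), its dab at (303,184), and the plate edges at 279 and 344 along row 160.

```bash
python3 - <<'E'
from h import *
m=np.load('w1.npy',allow_pickle=True).item()
im=cv2.imread('pics/w1.png');hsv=cv2.cvtColor(im,cv2.COLOR_BGR2HSV)
y=cv2.inRange(hsv,(22,120,120),(35,255,255))[165:240,270:350];v=np.argwhere(y);c=v.mean(0)[::-1]+(270,165);print('dab',c,len(v),onz(m,*c,36))
g=cv2.resize(cv2.cvtColor(im[165:250,270:355],cv2.COLOR_BGR2GRAY),None,fx=4,fy=4,interpolation=cv2.INTER_CUBIC)
print(cv2.HoughCircles(g,cv2.HOUGH_GRADIENT,2,30,param1=120,param2=30,minRadius=45,maxRadius=85))
print('corner',onz(m,279.5,160.5,12),onz(m,344,160.5,12),'collar',onz(m,311,211,66))
b=cv2.inRange(hsv,(100,150,80),(125,255,255));b[:,:265]=0;b[:,360:]=0;b[240:]=0
for r in(165,172,235,238):
    x=np.nonzero(b[r])[0];print(r,x.min(),x.max(),onz(m,x.min(),r,12)[:2],onz(m,x.max(),r,12)[:2])
cv2.imwrite('pics/z1.png',cv2.resize(im[165:250,265:355],None,fx=6,fy=6,interpolation=cv2.INTER_CUBIC))
E
```

```text
dab [303.10714286 184.60714286] 28 [452.64322056 210.33693889  36.        ]
[[[157.  185.   61.6]
  [179.  159.   81.6]
  [133.  139.   83.8]
  [195.  131.   83.8]
  [145.  221.   57.2]
  [127.  179.   55. ]
  [121.   57.   77. ]
  [219.   61.   79.4]
  [111.  321.   83.8]
  [ 51.  149.   50.6]
  [179.   59.   75. ]
  [265.   35.   70.2]
  [ 81.   95.   64. ]
  [273.  177.   59.6]]]
corner [413.04077199 194.45790368  12.        ] [454.8006466  271.18562334  12.        ] collar [480.44361551 207.83163011  66.        ]
165 278 343 [417.37929727 189.47146398] [459.65479515 267.1439654 ]
172 279 343 [426.38995677 185.63487864] [468.31307309 262.65589235]
235 281 333 [508.75327019 139.48167272] [545.1597055  206.33333406]
238 281 330 [512.89049969 137.00303222] [547.30904492 200.20276558]
```

View pics/z1.png

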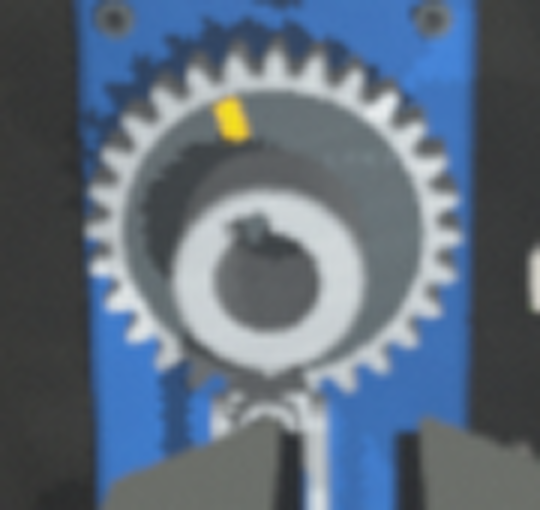

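```bash
python3 - <<'E'
from h import *
m=np.load('w1.npy',allow_pickle=True).item()
f=lambda x,y,z:onz(m,265+x/6-.4,165+y/6-.4,z)[:2]
c=f(268,280,66);g=f(275,220,36);d=f(233,118,36);k=f(250,227,66)
L=f(88,230,36);R=f(463,215,36);T=f(275,42,36)
print('collar',c,'disc',g,np.linalg.norm(R-L),np.linalg.norm(T-g))
for a,b in((d,g),(d,c),(k,c)):print(np.arctan2(*(a-b)[::-1]),np.linalg.norm(a-b))
E
```

```text
collar [479.72315097 205.77094119] disc [477.272788 207.518576] 83.28571126842515 40.38336486924644
3.0046524471296365 25.061375625684107
2.9543199157706277 27.762532170407486
2.939385164505502 12.104069419847614
```

Request:
carry_out([
  {"tx":32,"ty":-24,"tz":0,"rx":0,"ry":0,"rz":0},
  {"tx":33,"ty":-25,"tz":-10,"rx":0,"ry":0,"rz":0},
  {"tx":32,"ty":-24,"tz":-20,"rx":0,"ry":0,"rz":0},
  {"tx":0,"ty":0,"tz":-40,"rx":0,"ry":0,"rz":0},
  {"tx":0,"ty":0,"tz":-40,"rx":0,"ry":0,"rz":0},
  {"tx":0,"ty":0,"tz":-8,"rx":0,"ry":0,"rz":0},
  {"tx":0,"ty":0,"tz":0,"rx":0,"ry":0,"rz":0},
])

```text
time: 1.95
tool_pos: [540.0, 172.0, 147.7]
tcp_rot: [-3.14, -0.003, 2.648]
contact_force: [1.4, 1.0, 0.7]
grip_width: 0.7
finger_force: 0.0
```

Request:
carry_out([
  {"tx":8.8,"ty":-4.8,"tz":0,"rx":0,"ry":0,"rz":0},
  {"tx":5.3,"ty":-2.9,"tz":0,"rx":0,"ry":0,"rz":0},
  {"tx":5.3,"ty":-2.9,"tz":0,"rx":0,"ry":0,"rz":0},
  {"tx":5.3,"ty":-2.9,"tz":0,"rx":0,"ry":0,"rz":0},
  {"tx":5.3,"ty":-2.9,"tz":0,"rx":0,"ry":0,"rz":0},
  {"tx":5.3,"ty":-2.9,"tz":0,"rx":0,"ry":0,"rz":0},
  {"tx":5.3,"ty":-2.9,"tz":0,"rx":0,"ry":0,"rz":0},
])

```text
time: 2.65
tool_pos: [582.5, 148.5, 148.7]
tcp_rot: [3.142, -0.0, 2.647]
contact_force: [-2.6, 1.9, 0.7]
grip_width: 0.5
finger_force: 1.4
```

Request:
carry_out([
  {"tx":8.8,"ty":-4.8,"tz":-1,"rx":0,"ry":0,"rz":0},
  {"tx":9.7,"ty":-5.2,"tz":-3,"rx":0,"ry":0,"rz":0},
  {"tx":8.8,"ty":-4.8,"tz":-5,"rx":0,"ry":0,"rz":0},
  {"tx":7.9,"ty":-4.3,"tz":-6,"rx":0,"ry":0,"rz":0},
  {"tx":7,"ty":-3.8,"tz":-8,"rx":0,"ry":0,"rz":0},
  {"tx":6.2,"ty":-3.3,"tz":-9,"rx":0,"ry":0,"rz":0},
  {"tx":4.4,"ty":-2.4,"tz":-9,"rx":0,"ry":0,"rz":0},
  {"tx":3.5,"ty":-1.9,"tz":-6,"rx":0,"ry":0,"rz":0},
])

```text
time: 3.45
tool_pos: [639.0, 117.7, 100.6]
tcp_rot: [-3.141, 0.001, 2.647]
contact_force: [0.0, -0.5, 0.5]
grip_width: 0.6
finger_force: 0.2
```

Request:
carry_out([
  {"tx":0,"ty":0,"tz":-3,"rx":0,"ry":0,"rz":0},
  {"tx":0,"ty":0,"tz":-3,"rx":0,"ry":0,"rz":0},
  {"tx":0,"ty":0,"tz":-2,"rx":0,"ry":0,"rz":0},
])

```text
time: 3.75
tool_pos: [639.8, 117.6, 97.9]
tcp_rot: [3.14, 0.005, 2.647]
contact_force: [-9.8, -2.4, 31.8]
grip_width: 0.6
finger_force: 16.1
```

Request:
carry_out([
  {"tx":0,"ty":0,"tz":10,"rx":0,"ry":0,"rz":0},
  {"tx":0,"ty":0,"tz":40,"rx":0,"ry":0,"rz":0},
  {"tx":0,"ty":0,"tz":45,"rx":0,"ry":0,"rz":0},
  {"tx":-34,"ty":18,"tz":25,"rx":0,"ry":0,"rz":0},
  {"tx":-34,"ty":18,"tz":0,"rx":0,"ry":0,"rz":0},
  {"tx":-34,"ty":18,"tz":0,"rx":0,"ry":0,"rz":0},
  {"tx":-34,"ty":19,"tz":-10,"rx":0,"ry":0,"rz":0},
  {"tx":-34,"ty":19,"tz":-25,"rx":0,"ry":0,"rz":0},
  {"tx":0,"ty":0,"tz":-30,"rx":0,"ry":0,"rz":0},
  {"tx":0,"ty":0,"tz":0,"rx":0,"ry":0,"rz":0},
  {"tx":0,"ty":0,"tz":0,"rx":0,"ry":0,"rz":0},
], gripper=0.1)

```text
time: 4.85
tool_pos: [469.0, 210.3, 149.2]
tcp_rot: [3.142, 0.0, 2.647]
contact_force: [0.3, -0.1, 0.6]
grip_width: 81.5
finger_force: 0.0
```

```bash
python3 - <<'E'
from h import *
o=bot.get_obs();im,m=cap('wrist','w2.png');np.save('w2.npy',m,allow_pickle=True)
s,_=cap('side','s2.png');print(o['tool_pos'],o['tcp_rot'],o['grip_width'])
s=cv2.cvtColor(s,cv2.COLOR_RGB2BGR);w=cv2.imread('pics/w2.png')
print(proj(m,(479,204.5,66)))
c=proj(m,(479,204.5,66)).astype(int);x,y=max(c[0]-80,0),max(c[1]-80,0)
print(x,y)
A=cv2.resize(w[y:y+150,x:x+160],None,fx=2.5,fy=2.5,interpolation=cv2.INTER_CUBIC);B=cv2.resize(s[185:310,240:370],(390,375))
cv2.imwrite('pics/z2.png',np.hstack([A,B]))
E
```

```text
[468.99156802 210.25683461 149.17694786] [3.14153293e+00 3.88204221e-04 2.64677715e+00] 81.46751180018893
[322.03912897 218.11038028]
242 138
```

View pics/z2.png

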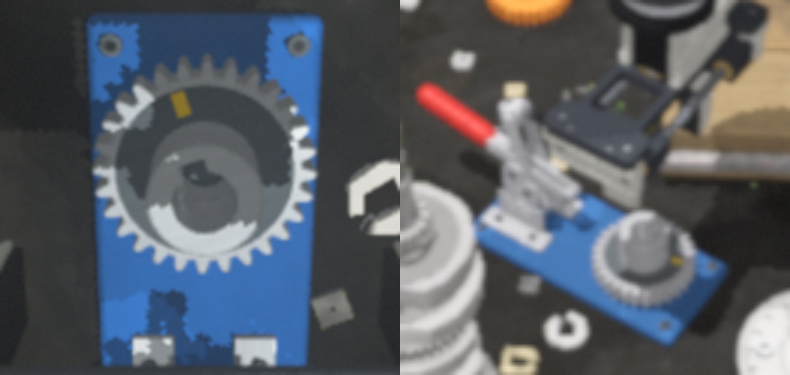

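```bash
python3 - <<'E'
from h import *
m=np.load('w2.npy',allow_pickle=True).item()
f=lambda x,y,z:onz(m,242+x/2.5-.3,138+y/2.5-.3,z)[:2]
c=f(206,200,66);g=f(205.5,163.5,36);d=f(180.5,104,36);k=f(199,170,66)
print('collar',c,'disc',g,np.linalg.norm(f(94,165,36)-f(317,165,36)))
for a,b in((d,g),(d,c),(k,c)):print(np.arctan2(*(a-b)[::-1]),np.linalg.norm(a-b))
for p in((90,30),(320,30),(102,360),(310,360)):print(f(*p,12))
E
```

```text
collar [479.50053498 206.20180783] disc [477.14919115 207.43461786] 83.14325796059254
3.024295024306084 24.622289671465342
2.9892871017393063 27.118366429540657
2.8603531358924252 10.963911433526325
[415.67427167 190.37960709]
[457.7369823  268.01262687]
[543.49630745 119.71717272]
[587.35633382 200.54855529]
```

Request:
carry_out([
  {"tx":10,"ty":-4,"tz":-20,"rx":0,"ry":0,"rz":0},
  {"tx":0,"ty":0,"tz":-40,"rx":0,"ry":0,"rz":0},
  {"tx":0,"ty":0,"tz":-30,"rx":0,"ry":0,"rz":0},
  {"tx":0,"ty":0,"tz":-12,"rx":0,"ry":0,"rz":0},
  {"tx":0,"ty":0,"tz":-5,"rx":0,"ry":0,"rz":0},
  {"tx":0,"ty":0,"tz":0,"rx":0,"ry":0,"rz":0},
])

```text
time: 5.55
tool_pos: [479.3, 206.4, 42.4]
tcp_rot: [3.141, 0.001, 2.646]
contact_force: [0.8, -0.8, -0.8]
grip_width: 82.7
finger_force: 0.0
```

Request:
carry_out([
  {"tx":0,"ty":0,"tz":0,"rx":0,"ry":0,"rz":0},
  {"tx":0,"ty":0,"tz":0,"rx":0,"ry":0,"rz":0},
  {"tx":0,"ty":0,"tz":0,"rx":0,"ry":0,"rz":0},
  {"tx":0,"ty":0,"tz":0,"rx":0,"ry":0,"rz":0},
  {"tx":0,"ty":0,"tz":0,"rx":0,"ry":0,"rz":0},
  {"tx":0,"ty":0,"tz":0,"rx":0,"ry":0,"rz":0},
  {"tx":0,"ty":0,"tz":0,"rx":0,"ry":0,"rz":0},
  {"tx":0,"ty":0,"tz":0,"rx":0,"ry":0,"rz":0},
], gripper=1)

```text
time: 6.35
tool_pos: [478.3, 206.3, 41.8]
tcp_rot: [-3.141, -0.0, 2.647]
contact_force: [-0.7, -1.2, 2.9]
grip_width: 39.3
finger_force: 30.0
```

Request:
carry_out([
  {"tx":0,"ty":0,"tz":5,"rx":0,"ry":0,"rz":0},
  {"tx":0,"ty":0,"tz":10,"rx":0,"ry":0,"rz":0},
  {"tx":0,"ty":0,"tz":20,"rx":0,"ry":0,"rz":0},
  {"tx":0,"ty":0,"tz":30,"rx":0,"ry":0,"rz":0},
  {"tx":0,"ty":0,"tz":30,"rx":0,"ry":0,"rz":0},
  {"tx":0,"ty":0,"tz":30,"rx":0,"ry":0,"rz":0},
  {"tx":0,"ty":0,"tz":15,"rx":0,"ry":0,"rz":0},
  {"tx":0,"ty":0,"tz":0,"rx":0,"ry":0,"rz":0},
])

```text
time: 7.15
tool_pos: [479.3, 206.7, 184.2]
tcp_rot: [3.138, 0.003, 2.647]
contact_force: [0.5, -1.0, -6.4]
grip_width: 39.6
finger_force: 30.0
```

Request:
carry_out([
  {"tx":3,"ty":-20,"tz":0,"rx":0,"ry":0,"rz":0},
  {"tx":6,"ty":-35,"tz":0,"rx":0,"ry":0,"rz":0},
  {"tx":7,"ty":-40,"tz":0,"rx":0,"ry":0,"rz":-0.05},
  {"tx":7,"ty":-40,"tz":0,"rx":0,"ry":0,"rz":-0.05},
  {"tx":7,"ty":-40,"tz":0,"rx":0,"ry":0,"rz":-0.05},
  {"tx":7,"ty":-40,"tz":0,"rx":0,"ry":0,"rz":-0.05},
  {"tx":7,"ty":-40,"tz":0,"rx":0,"ry":0,"rz":-0.05},
  {"tx":7,"ty":-40,"tz":0,"rx":0,"ry":0,"rz":-0.05},
  {"tx":7,"ty":-40,"tz":0,"rx":0,"ry":0,"rz":-0.05},
  {"tx":7,"ty":-40,"tz":0,"rx":0,"ry":0,"rz":0},
  {"tx":7,"ty":-40,"tz":0,"rx":0,"ry":0,"rz":0},
])

```text
time: 8.25
tool_pos: [549.5, -209.9, 180.0]
tcp_rot: [-3.141, -0.003, 2.297]
contact_force: [0.9, 0.7, -5.5]
grip_width: 39.4
finger_force: 30.0
```

Request:
carry_out([
  {"tx":7,"ty":-40,"tz":0,"rx":0,"ry":0,"rz":0},
  {"tx":7,"ty":-40,"tz":0,"rx":0,"ry":0,"rz":0},
  {"tx":7,"ty":-37,"tz":0,"rx":0,"ry":0,"rz":0},
  {"tx":5,"ty":-20,"tz":0,"rx":0,"ry":0,"rz":0},
  {"tx":4,"ty":-20,"tz":0,"rx":0,"ry":0,"rz":0},
  {"tx":2,"ty":-18,"tz":0,"rx":0,"ry":0,"rz":0},
  {"tx":0,"ty":0,"tz":0,"rx":0,"ry":0,"rz":0},
  {"tx":0,"ty":0,"tz":0,"rx":0,"ry":0,"rz":0},
])

```text
time: 9.05
tool_pos: [581.6, -383.1, 179.5]
tcp_rot: [-3.141, -0.004, 2.296]
contact_force: [0.2, 1.4, -7.2]
grip_width: 39.4
finger_force: 30.0
```

```bash
python3 - <<'E'
from h import *
o=bot.get_obs();im,m=cap('wrist','w3.png');np.save('w3.npy',m,allow_pickle=True)
print(o['tool_pos'],o['tcp_rot'],o['grip_width'],ray(m,320,200)[0])
print(proj(m,(533.5,-296,10)),proj(m,(501.5,-277,10)),proj(m,(533.5,-296,77)))
E
```

```text
[ 581.5658352  -383.13733334  179.48832009] [-3.14148211 -0.00403887  2.2960825 ] 39.35731007141236 [ 525.40109393 -320.03628226  338.51251664]
[344.54631432  85.77200583] [333.54790554  46.86306896] [350.25389271  82.32647236]
```

View pics/w3.png

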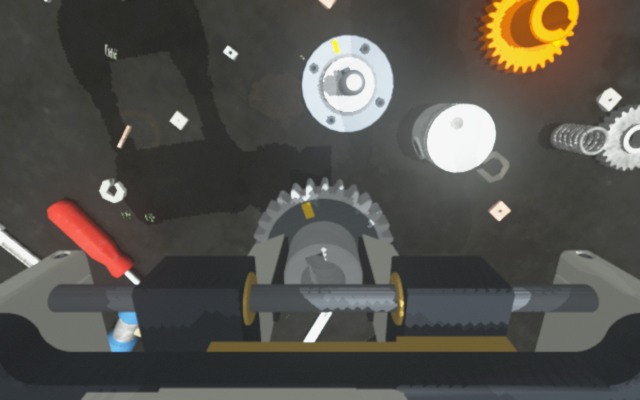

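The wrist view shows the hub stand at about (348,83), its dab at (336,47), and the held gear's dab at (308,211). The tall round part beside it is the piston.

```bash
python3 - <<'E'
from h import *
m=np.load('w3.npy',allow_pickle=True).item()
im=cv2.imread('pics/w3.png');hsv=cv2.cvtColor(im,cv2.COLOR_BGR2HSV)
def dab(x0,y0,x1,y1,lo):
    y=cv2.inRange(hsv,(20,lo,90),(36,255,255))[y0:y1,x0:x1];v=np.argwhere(y);return v.mean(0)[::-1]+(x0,y0),len(v)
h,n1=dab(320,30,360,65,100);g,n2=dab(290,195,325,225,100);print(h,n1,g,n2)
# stand outline: light vs dark mat
b=((im[25:140,295:400].max(2)>105)*255).astype(np.uint8);b=cv2.morphologyEx(b,cv2.MORPH_CLOSE,np.ones((9,9)))
c=max(cv2.findContours(b,cv2.RETR_EXTERNAL,cv2.CHAIN_APPROX_NONE)[0],key=cv2.contourArea)
e=cv2.fitEllipse(c);u=np.array(e[0])+(295,25);print('stand ell',u,e[1])
for z in(8,10,12,15):
    H=onz(m,*u,z);D=onz(m,*h,z);r=onz(m,u[0]+e[1][0]/2,u[1],z)-H;print(z,H,'diam',2*np.linalg.norm(r),'yaw',np.arctan2(*(D-H)[1::-1]),np.linalg.norm(D-H))
T=np.array([581.6,-383.1]);D=onz(m,*g,173.7)[:2];print('gear dab',D,np.arctan2(*(D-T)[::-1]),np.linalg.norm(D-T))
cv2.imwrite('pics/z3.png',np.hstack([cv2.resize(im[25:140,290:405],(460,460),interpolation=cv2.INTER_CUBIC),cv2.resize(im[170:340,240:410],(340,460),interpolation=cv2.INTER_CUBIC)]))
E
```

```text
[335.14754098  45.93442623] 61 [307.47297297 209.91216216] 148
stand ell [346.73491287  82.88694382] (93.1341552734375, 97.79653930664062)
8 [ 533.34627642 -292.38846031    8.        ] diam 93.66681009769694 yaw 2.6379444171182422 35.824605735165214
10 [ 533.29819847 -292.55576303   10.        ] diam 93.10001274279801 yaw 2.6379444171182422 35.60782359269858
12 [ 533.25012052 -292.72306575   12.        ] diam 92.53321538789908 yaw 2.637944417118242 35.39104145023195
15 [ 533.17800359 -292.97401984   15.        ] diam 91.68301935555041 yaw 2.637944417118243 35.06586823653198
gear dab [ 558.69533273 -370.70811243] 2.6456698573471242 26.041940406788857
```

View pics/z3.png

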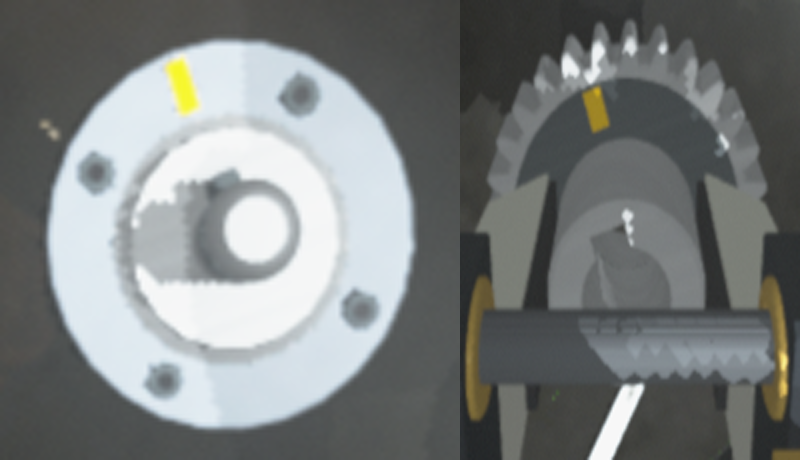

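```bash
python3 - <<'E'
from h import *
m=np.load('w3.npy',allow_pickle=True).item()
print('shaft tip',onz(m,353.9,81.8,77),'shoulder',onz(m,349,84,22),onz(m,340/4+290,82,22)-onz(m,134/4+290,82,22))
T=np.array([581.6,-383.1]);top=onz(m,324,177.4,173.7)[:2];print(top-T,np.linalg.norm(top-T))
d=np.array([np.cos(2.297),np.sin(2.297)]);print('expected',42*d,'lat',np.cross(d,top-T))
print(proj(m,(581.6,-383.1,203.7)),proj(m,(581.6,-383.1,179.5)))
E
```

```text
shaft tip [ 535.40364702 -293.79334897   77.        ] shoulder [ 535.33059936 -292.85257029   22.        ] [37.13048974 32.81899437  0.        ]
[-28.46194318  32.81962786] 43.44203243935592
expected [-27.88950825  31.40342863] lat -0.5123971573368173
[323.34136352 276.54559006] [323.24613421 253.43190521]<stdin>:5: DeprecationWarning: Arrays of 2-dimensional vectors are deprecated. Use arrays of 3-dimensional vectors instead. (deprecated in NumPy 2.0)
```

Request:
carry_out([
  {"tx":-10,"ty":19,"tz":0,"rx":0,"ry":0,"rz":0},
  {"tx":-14,"ty":26,"tz":0,"rx":0,"ry":0,"rz":0},
  {"tx":-14,"ty":26,"tz":0,"rx":0,"ry":0,"rz":0},
  {"tx":-9,"ty":19,"tz":-10,"rx":0,"ry":0,"rz":0},
  {"tx":0,"ty":0,"tz":-30,"rx":0,"ry":0,"rz":0},
  {"tx":0,"ty":0,"tz":-24,"rx":0,"ry":0,"rz":0},
  {"tx":0,"ty":0,"tz":-8,"rx":0,"ry":0,"rz":0},
  {"tx":0,"ty":0,"tz":0,"rx":0,"ry":0,"rz":0},
  {"tx":0,"ty":0,"tz":0,"rx":0,"ry":0,"rz":0},
])

```text
time: 10.0
tool_pos: [536.0, -293.8, 110.8]
tcp_rot: [3.141, 0.002, 2.297]
contact_force: [-0.0, -0.1, -6.1]
grip_width: 39.4
finger_force: 30.0
```

Request:
carry_out([
  {"tx":-0.7,"ty":0.3,"tz":-6,"rx":0,"ry":0,"rz":0},
  {"tx":0,"ty":0,"tz":-5,"rx":0,"ry":0,"rz":0},
  {"tx":0,"ty":0,"tz":-4,"rx":0,"ry":0,"rz":0},
  {"tx":0,"ty":0,"tz":-4,"rx":0,"ry":0,"rz":0},
  {"tx":0,"ty":0,"tz":-4,"rx":0,"ry":0,"rz":0},
])

```text
time: 10.5
tool_pos: [534.6, -293.4, 86.4]
tcp_rot: [3.142, -0.0, 2.297]
contact_force: [-0.1, -0.5, -5.7]
grip_width: 39.5
finger_force: 30.0
```

Request:
carry_out([
  {"tx":0,"ty":0,"tz":-4,"rx":0,"ry":0,"rz":0},
  {"tx":0,"ty":0,"tz":-4,"rx":0,"ry":0,"rz":0},
  {"tx":0,"ty":0,"tz":-3,"rx":0,"ry":0,"rz":0},
  {"tx":0,"ty":0,"tz":-3,"rx":0,"ry":0,"rz":0},
  {"tx":0,"ty":0,"tz":-3,"rx":0,"ry":0,"rz":0},
  {"tx":0,"ty":0,"tz":-2,"rx":0,"ry":0,"rz":0},
])

```text
time: 11.1
tool_pos: [534.6, -293.3, 67.5]
tcp_rot: [3.142, -0.0, 2.297]
contact_force: [0.4, -0.2, -6.2]
grip_width: 39.2
finger_force: 30.0
```

Past the key top (TCP 71.8) with no contact force, so the key is engaged. Continuing down.

Request:
carry_out([
  {"tx":0,"ty":0,"tz":-5,"rx":0,"ry":0,"rz":0},
  {"tx":0,"ty":0,"tz":-5,"rx":0,"ry":0,"rz":0},
  {"tx":0,"ty":0,"tz":-5,"rx":0,"ry":0,"rz":0},
  {"tx":0,"ty":0,"tz":-4,"rx":0,"ry":0,"rz":0},
  {"tx":0,"ty":0,"tz":-2,"rx":0,"ry":0,"rz":0},
  {"tx":0,"ty":0,"tz":-1,"rx":0,"ry":0,"rz":0},
])

```text
time: 11.7
tool_pos: [534.6, -293.3, 45.4]
tcp_rot: [3.142, -0.0, 2.297]
contact_force: [0.6, 0.2, -5.4]
grip_width: 39.2
finger_force: 30.0
```

Request:
carry_out([
  {"tx":0,"ty":0,"tz":-1,"rx":0,"ry":0,"rz":0},
  {"tx":0,"ty":0,"tz":-1,"rx":0,"ry":0,"rz":0},
  {"tx":0,"ty":0,"tz":0,"rx":0,"ry":0,"rz":0},
])

```text
time: 12.0
tool_pos: [534.8, -293.4, 44.0]
tcp_rot: [3.141, 0.0, 2.297]
contact_force: [-0.4, 0.5, -6.1]
grip_width: 39.3
finger_force: 30.0
```

Request:
carry_out([
  {"tx":0,"ty":0,"tz":-1,"rx":0,"ry":0,"rz":0},
  {"tx":0,"ty":0,"tz":-0.7,"rx":0,"ry":0,"rz":0},
  {"tx":0,"ty":0,"tz":0,"rx":0,"ry":0,"rz":0},
])

```text
time: 12.3
tool_pos: [534.8, -293.4, 43.8]
tcp_rot: [3.141, 0.001, 2.297]
contact_force: [-3.4, 2.9, 6.9]
grip_width: 39.4
finger_force: 30.0
```

Request:
carry_out([
  {"tx":0,"ty":0,"tz":0,"rx":0,"ry":0,"rz":0},
  {"tx":0,"ty":0,"tz":0,"rx":0,"ry":0,"rz":0},
  {"tx":0,"ty":0,"tz":0,"rx":0,"ry":0,"rz":0},
  {"tx":0,"ty":0,"tz":0,"rx":0,"ry":0,"rz":0},
], gripper=0.35)

```text
time: 12.7
tool_pos: [534.9, -293.5, 42.2]
tcp_rot: [3.141, 0.001, 2.297]
contact_force: [0.6, -0.5, 0.2]
grip_width: 59.3
finger_force: 0.0
```

Request:
carry_out([
  {"tx":0,"ty":0,"tz":10,"rx":0,"ry":0,"rz":0},
  {"tx":0,"ty":0,"tz":30,"rx":0,"ry":0,"rz":0},
  {"tx":0,"ty":0,"tz":40,"rx":0,"ry":0,"rz":0},
  {"tx":20,"ty":-22,"tz":40,"rx":0,"ry":0,"rz":0},
  {"tx":25,"ty":-28,"tz":20,"rx":0,"ry":0,"rz":0},
  {"tx":0,"ty":0,"tz":0,"rx":0,"ry":0,"rz":0},
  {"tx":0,"ty":0,"tz":0,"rx":0,"ry":0,"rz":0},
])

```text
time: 13.4
tool_pos: [579.6, -343.6, 182.2]
tcp_rot: [3.141, 0.0, 2.296]
contact_force: [-0.1, 0.6, -0.3]
grip_width: 59.6
finger_force: 0.0
```

```bash
python3 - <<'E'
from h import *
o=bot.get_obs();im,m=cap('wrist','w4.png');s,ms=cap('side','s4.png')
print(o['tool_pos'],o['contact_force'],o['grip_width'])
w=cv2.imread('pics/w4.png');s=cv2.imread('pics/s4.png')
c=proj(m,(534.8,-293.4,38)).astype(int);y=max(c[1]-75,0);print(c,y)
A=cv2.resize(w[y:y+150,c[0]-75:c[0]+75],(400,400));B=cv2.resize(s[110:190,270:370],(380,200),interpolation=cv2.INTER_CUBIC);C=cv2.resize(s[185:310,240:370],(380,200))
cv2.imwrite('pics/z4.png',np.hstack([A,np.vstack([B,C])]))
E
```

```text
[ 579.63180677 -343.61112461  182.20364977] [-0.13594391  0.6462258  -0.26382624] 59.64702663642253
[322 117] 42
```

View pics/z4.png

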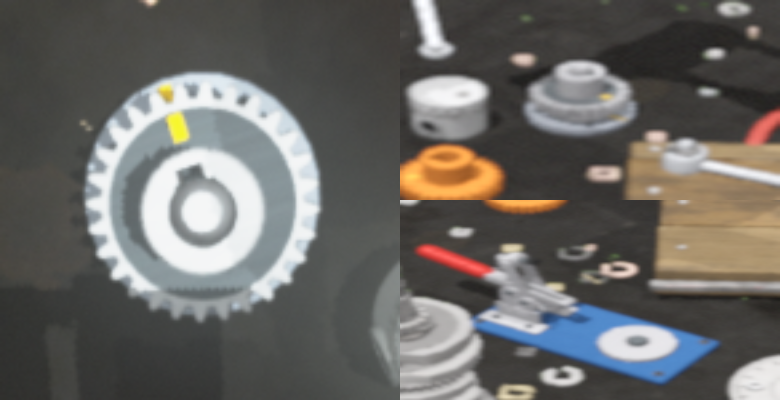

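```bash
python3 - <<'E'
from h import *
m=bot.camera_model('side');n=np.array([479,204.5]);d=np.array([.88,-.475])
g=lambda s,z:(np.r_[n+s*d,z])
for k,p in dict(tipq15=g(227.5,97),tipq13=g(119+111*np.sin(1.16),74+111*np.cos(1.16)),armend=g(128,136),armpiv=g(104,60)).items():
    u=proj(m,p);print(k,u,'crop',400+(u[0]-240)*380/130,200+(u[1]-185)*1.6)
s=cv2.imread('pics/s4.png')
cv2.imwrite('pics/z5.png',cv2.resize(s[195:285,240:340],(800,600),interpolation=cv2.INTER_CUBIC)[:, :])
E
```

```text
tipq15 [247.32318783 214.54589247] crop 421.4062413403902 247.27342794736063
tipq13 [248.62196513 209.53877899] crop 425.20266729617725 239.26204639031775
armend [277.78075999 219.07918746] crop 510.4360676719603 254.5266999309127
armpiv [287.01472749 244.39828229] crop 537.4276649727448 295.0372516583491
```

View pics/z5.png

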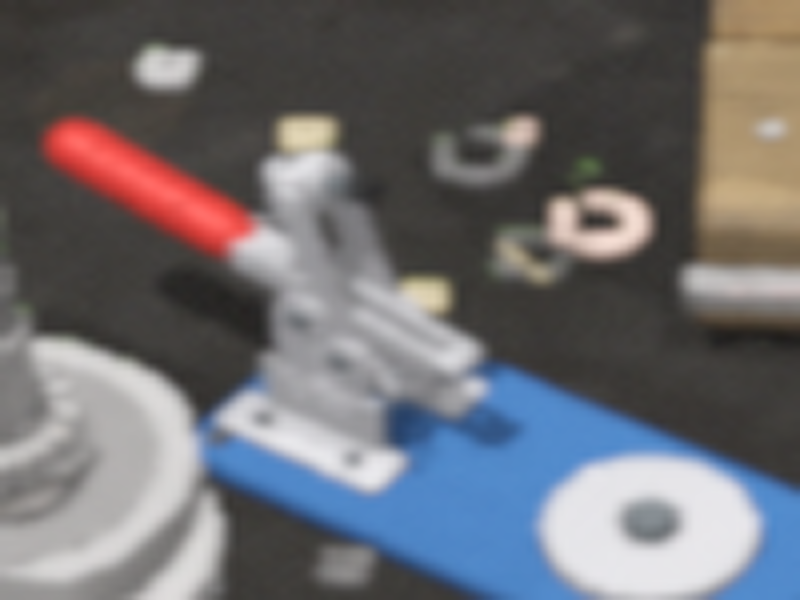

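The arm end is at (278,220) and the handle tip at (248,215), both matching the end-stop positions. The gear is fully home with its dab in line with the hub's.

```bash
python3 -c "
from plant import bot
print(bot.close_job())"
```

```text
the job is handed in; nothing more can be done
None
```

The job is handed in: the clamp is open at its end stop, the gear sits fully home and keyed on the hub and has been let go, and the spacer sleeve, piston and pliers were left alone, at about 13.5 s of the 58 s allowed.

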